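# Seat a drill template on its locating pin

## Robot

A 6-joint arm with a two-finger parallel gripper is mounted at the origin on a cart in front of the work surface, level with it; the furniture and walls round the work are solid. World frame = base frame: x ahead of the robot, y to its left, z up, the work surface at z = 0. Lengths are in m, angles in degrees, forces in N, time in s.
With the tool pointing down it reaches from about 0.4 to 0.825 m from the base axis. Payload 7 kg.
Tool frame: the origin (TCP) lies midway between the tips of the shut fingers; the grasp point (between the pads) lies 19 mm behind it; z points along the fingers, y is the line along which they close (so a half turn about z gives the same grasp; the last joint's range is limited). The gripper opens to 85 mm and grips with 20 to 120 N. Pads are 22 mm wide; open, the fingers measure 114 mm over their backs; the gripper's body (76 mm by 85 mm) begins 54 mm behind the grasp point. The pads swing forward as they close: fully open they stand 13 mm farther back than shut.
Start: joints at [-54.483, 20.546, 0.682, 0, -70.136, -16.507], TCP at [0.22, -0.638, 0.231] pointing down, gripper open.
Joint ranges: [-176.03, 176.03], [-82.01, 121.73], [-58.28, 71.71], [-173.87, 95.51], [-174.79, -0.11], [-173.66, 173.66]. Speed limits (degrees/s): [136.94, 136.94, 172.46, 180, 180, 180].

## Interface

Orientations are given as [roll, pitch, yaw] about the fixed x, y, z axes, in that order (R = Rz(yaw) Ry(pitch) Rx(roll)).
In Python, from bench import sense, snapshot, get_calibration, hand_in gives the robot as it stands.
- The arm moves only by the tool servo_tool, never from a script. Its argument "moves" is a list of rows, each a list of 7 numbers: the shift along the tool's x, y, z in mm, then the turn, a rotation vector about the tool's x, y, z in degrees, then the opening, from 0 (shut) to 1 (fully open). In form: [[x, y, z, wx, wy, wz, claw], ...]. A call has 1 to 10 rows; each row is the pose to reach, as a shift and turn from the pose commanded when the call began, along the tool's axes at that moment; what a row does not reach only later rows make up. A row lasts 1/8 s, in which the tool goes at most 62.5 mm and 10.7 degrees, less where a joint would pass 70% of its speed; a pose out of reach is approached as far as the arm can. A call with a gripper value outside its range is refused whole. The fingers move at their own pace and stop on an object; the grip force is fixed at half the most. Time passes only in rows, so rows that repeat a pose let the fingers close. It gives the time, the measured TCP pose, the force, the opening and the grip force at its end, in the units of the state.
- sense(): the state, without advancing time (a new reading comes with each control period).
- snapshot(name): name is "scene" or "top" or "wrist"; returns (picture, depth): 420x560x3 uint8, red, green, blue; 420x560 float32, m along the optical axis (not along the pixel's ray), 0 where there is no reading.
- get_calibration(name): a dict with "mtx" (3x3 intrinsics, pixels), "R" (3x3) and "t" (3): a world point X has camera coordinates R X + t. Camera axes: x right, y down, z forward; pixel columns grow to the right and rows downward; lengths in m; the calibration is good to about 2 mm. A picture is of the moment at which its call begins: read the wrist's pose just before it. get_calibration takes no time and is no camera call; for the wrist camera it gives the pose at the moment of the call.
- hand_in(): hands the job in; it is judged then, once.
The state is a dict: "t": time; "joint_positions": joint angles; "joint_velocities": joint speeds; "joint_efforts": joint torques, N m; "tool_pos": TCP position; "orientation": TCP orientation; "wrist_force": force on the tool from outside, world axes, zero at the start; "moment": the same for the moment, N m; "width": opening from 0.0 (shut) to 1.0 (fully open); "grasp_force": force on a finger pad.
Only numpy, scipy, OpenCV 4.12 (cv2) and the standard library are available. Lean on these libraries where they do the work, as an engineer would, in place of code of your own. Each camera call takes 0.05 s, during which the arm holds its last target. There are 200 camera calls.

## Task

Lift the aluminium drill template by its handle onto the drill jig, with its long edge against the steel fence and its underside resting on the brass pin, then slide it along the fence until its hole drops over the pin and the plate lies flat on the base; let go of it there. The pin is clamped somewhere in the slot and is not measured, so feel for it gently: never press on the jig with more than 30 N. Leave the other things where they are.

Things in the scene. Friction and masses are not known exactly. Their poses are not given: they have to be found in the camera images.
- template_handle (a point): Grip point of the loose drill template (0.3 kg): a pale aluminium plate, 80 (x) x 140 (y) x 8 (z) mm, lying flat, with a black handle block on its middle, 50 (x) x 16 (y) x 38 (z) mm, gripped across the 16 mm. The point is on the handle's axis, 30 mm above the plate's underside (handle's top: 46 mm). Axes are the plate's: y along its length, z up. Its small brass bushes are no open holes.
- template_hole (a point): Centre, at the plate's underside, of the template's only open hole: a through hole of 14 mm diameter on the plate's long middle line, 40 mm from the handle towards the plate's +y end. Axes as for template_handle.
- jig: Drill jig fixed to the bench: grey base, 120 (x) x 220 (y) x 20 (z) mm. Origin at the centre of its underside, on the bench; y along its length, z up; base's top 20 mm above the origin. A steel fence stands along its +x side. Seated, the template has its axes parallel to the jig's (+y end to +y end), its +x long edge at the fence, and its underside on the base's top.
- fence_face (a point): Middle of the guiding face of the steel fence, 34 mm above the bench; the face looks to the jig's -x, stands upright and runs along the jig's y for 220 mm, from 20 to 48 mm above the bench (screw heads on top to 53 mm). Axes as the jig's.
- slot_middle (a point): Middle of the 16 mm wide slot, level with the base's top. A fixed upright brass pin is clamped in the slot, somewhere within 20 mm of this point along the jig's y. Pin: 12 mm diameter, tip tapering to 8 mm over the last 2.5 mm, tip 10 mm above the base's top; its axis is 40.3 mm from the fence face, so the hole is in line with it when the template's long edge touches the fence. Axes as the jig's.
- bearing: Bystander: loose steel ball bearing lying on the bench, 47 mm across, 14 mm high; origin at the centre of its underside.
- oil_bottle: Bystander: loose small oil bottle with a black cap, standing, 58 mm across, 180 mm high; origin at the centre of its underside.
- grease_tin: Bystander: loose white tin with a green lid, 66 mm across, 32 mm high; origin at the centre of its underside.

How it is judged (in metres and radians):
On the way:
1. the template is on the jig, touching it and still raised on the pin (underside 7 to 13 mm above the base) (contact force between jig and template above 0.5 N and z of template_handle in the frame of jig between 0.057 and 0.063 m and y of template_handle in the frame of jig between -0.04 and 0.04 m and x of template_handle in the frame of jig between -0.01 and 0.01 m), for 0.2 s.
At the end, for the whole second after the job is handed in: The template lies flat on the jig's base with the pin in its hole: underside within 1.5 mm of the base's top, tilt under 0.03 rad, its long edge along the fence (0.04 rad, 2.5 mm), its +y end towards the jig's +y end; released and at rest (x of template_handle in the frame of jig between -0.0025 and 0.0025 m and y of template_handle in the frame of jig between -0.023 and 0.023 m and z of template_handle in the frame of jig between 0.048 and 0.0515 m and y of template_hole in the frame of jig between 0.015 and 0.065 m and angle between template_handle's own z axis and vertical below 0.03 rad and angle between the y axis of template_handle and the y axis of jig, either way round below 0.04 rad and contact force between the fingers and template below 0.1 N and linear speed of template below 0.01 m/s); the robot touches nothing.
It fails at once if the template or the robot presses on the jig with more than 30 N (contact force between jig and template above 30 N or contact force between jig and the arm above 30 N or contact force between jig and the fingers above 30 N).
It fails at once if the steel ball bearing is moved by more than 30 mm (distance of bearing from where it was at the start of the episode above 0.03 m).
It fails at once if the oil bottle is moved by more than 30 mm (distance of oil_bottle from where it was at the start of the episode above 0.03 m).
It fails at once if the grease tin is moved by more than 30 mm (distance of grease_tin from where it was at the start of the episode above 0.03 m).
It also fails if it takes over 64 s, if anything falls off the work surface, if the arm or the gripper's body presses on something with over 40 N, if the wrist force passes 120 N, or if a joint passes its speed limit or range.

## Working session

There is one attempt and no reset: what is moved stays moved. The work goes in short steps, Python scripts to look and compute and a tool call to move; the robot and the scene stay as the last step left them, time stands still between calls to the robot, and variables do not carry over. Pictures are saved under pics/ and viewed, at most 10 in all, crops included, and the job is handed in when it is done.

Besides the shell and the picture viewer there is one more tool, called after "Call:" by a JSON object that holds its "method" and its "body", one argument or row to a line. servo_tool: Moves the arm, as the interface text tells. Its arguments: {"type":"object","properties":{"moves":{"type":"array","items":{"type":"array","items":{"type":"number"}}}},"required":["moves"]}

```bash
mkdir -p pics
cat > h.py <<'E'
import numpy as np, cv2
from bench import sense, snapshot, get_calibration, hand_in
def snap(name):
    c=get_calibration(name); p,d=snapshot(name)
    np.savez(name+'.npz',p=p,d=d,**{k:np.array(c[k]) for k in('mtx','R','t')}); return p,d
def save(f,p,crop=None,s=1):
    if crop: p=p[crop[1]:crop[3],crop[0]:crop[2]]
    cv2.imwrite('pics/'+f,cv2.resize(p[:,:,::-1],None,fx=s,fy=s,interpolation=cv2.INTER_CUBIC))
def ray(name,u,v):
    z=np.load(name+'.npz'); r=np.linalg.inv(z['mtx'])@[u,v,1]
    return -z['R'].T@z['t'], z['R'].T@r
def atz(name,u,v,h):
    o,r=ray(name,u,v); return o+r*(h-o[2])/r[2]
def bydepth(name,u,v):
    o,r=ray(name,u,v); return o+r*np.load(name+'.npz')['d'][int(v),int(u)]
def cloud(name):
    z=np.load(name+'.npz'); h,w=z['d'].shape; u,v=np.meshgrid(np.arange(w),np.arange(h))
    c=np.stack([u,v,np.ones_like(u)],-1)@np.linalg.inv(z['mtx']).T*z['d'][...,None]
    return (c-z['t'])@z['R']
E
python3 - <<'E'
from h import *
p,d=snap('top'); save('top.png',p,s=1.42)
p,d=snap('scene'); save('scene.png',p,s=1.42)
s=sense(); print(s)
E
```

```text
{'t': 0.1, 'joint_positions': array([-5.44828707e+01,  2.05901892e+01,  6.38876027e-01, -1.89945930e-02,
       -7.01350073e+01, -1.65073599e+01]), 'joint_velocities': array([-0.03530008, -0.09318443,  0.11206727,  0.05853001, -0.07230229,
       -0.02242768]), 'joint_efforts': array([-5.95533347e-04, -5.84767735e+01,  2.94103736e+01,  6.95448786e+00,
       -3.25370245e-03,  1.38865977e-05]), 'tool_pos': array([ 0.21971556, -0.63778577,  0.23042003]), 'orientation': array([ 1.79912163e+02, -7.40857753e-03, -1.60996693e+02]), 'wrist_force': array([ 0.92912762,  0.15057626, -0.54321894]), 'moment': array([0.00979566, 0.00639279, 0.00874432]), 'grasp_force': 0.0, 'width': 0.9999662039468495}
```

View pics/top.png

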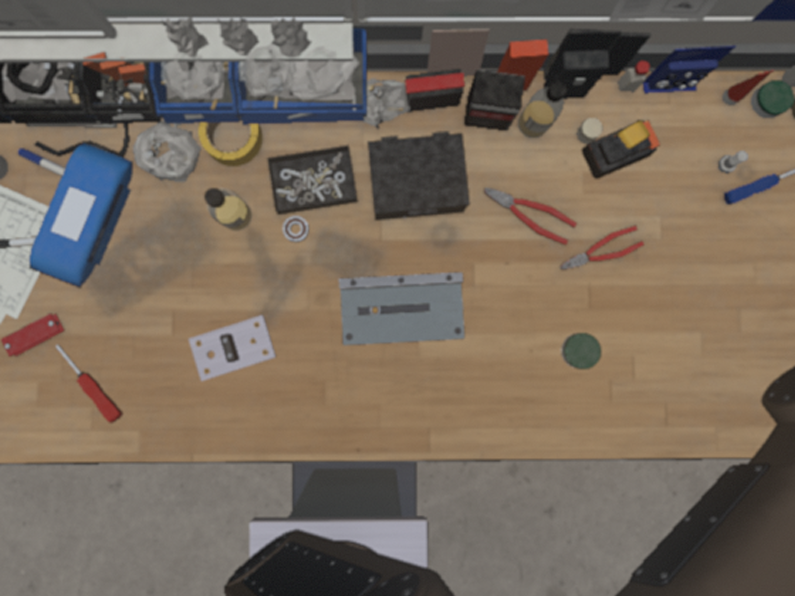

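View pics/scene.png

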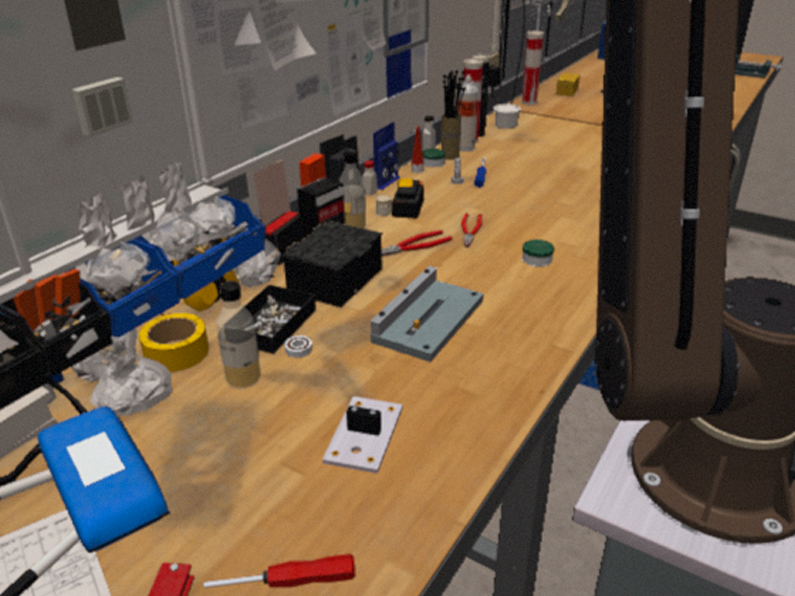

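The top view (1.42x) shows the jig around (402,308) with the fence on its upper side and the pin near (375,310). The template is around (231,348), with its handle at (229,347) and the open hole near (210,354). The tin is at (581,351), the bearing at (295,229) and the bottle at (228,208). Next I'll enlarge both.

Run:
```python
from h import *
z=np.load('top.npz')
a=cv2.resize(z['p'][180:280,125:225],None,fx=4,fy=4,interpolation=2); b=cv2.resize(z['p'][180:280,232:332],None,fx=4,fy=4,interpolation=2)
save('zoom.png',np.hstack([a,b]))
for h,(u,v) in {0.008:(231/1.42,348/1.42),0.02:(402/1.42,315/1.42)}.items(): print(atz('top',u,v,h),bydepth('top',u,v))
```

```text
[0.45846564 0.19467413 0.008     ] [0.45868169 0.18549681 0.05081509]
[ 0.51622726 -0.11569679  0.02      ] [ 0.51621449 -0.11568712  0.0203119 ]
```

View pics/zoom.png

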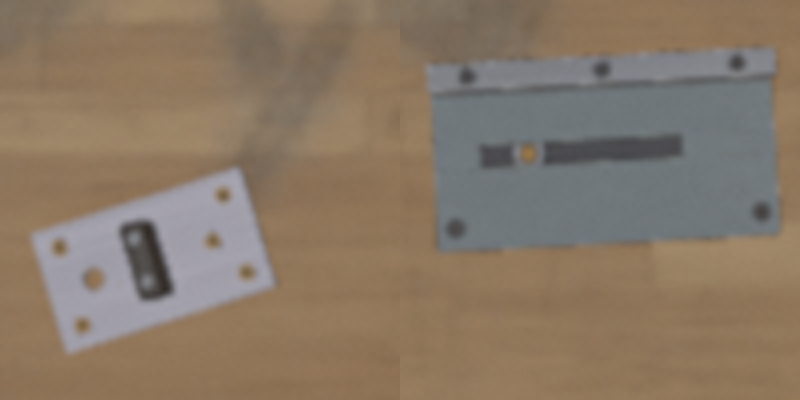

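The crop shows:
- **Template:** corners at (33,234), (240,167), (275,286) and (68,352). The hole is at (94,278), towards the left (+y) end.
- **Jig (offset 400):** base front corners at (438,250) and (779,234). The fence face runs along (433,93)-(775,76), and the pin is at (529,153).

Run:
```python
from h import *
def Z(x,y,h):
    u0=125 if x<400 else 232
    x=x%400
    return atz('top',(x+.5)/4-.5+u0,(y+.5)/4-.5+180,h)
C=[Z(*c,.008) for c in[(33,234),(240,167),(275,286),(68,352)]]
c=np.mean(C,0); print('tmpl c',c,'sides',[np.linalg.norm(C[i]-C[i-1]) for i in range(4)])
y=(C[0]+C[3]-C[1]-C[2])[:2]; print('y axis world deg',np.degrees(np.arctan2(y[1],y[0])))
h=Z(94,278,.008); print('hole',h,(h-c)@np.r_[y/np.linalg.norm(y),0])
L,R=Z(438,250,.02),Z(779,234,.02); y=(L-R)[:2]; print('base front',L,R,np.linalg.norm(y),np.degrees(np.arctan2(y[1],y[0])))
F,G=Z(433,93,.048),Z(775,76,.048); y2=(F-G)[:2]; print('fence',F,G,np.linalg.norm(y2),np.degrees(np.arctan2(y2[1],y2[0])))
Y=np.r_[y/np.linalg.norm(y),0]; X=np.array([Y[1],-Y[0],0])
P=Z(529,153,.03); S=(Z(480,155,.02)+Z(682,146,.02))/2
print('slot mid',S,'pin',P,'pin along',(P-S)@Y,'pin-fence',(F-P)@X,'front-slot',(S-L)@X)
# depth clouds
for n in('top','scene'):
    if n=='top': 
        W=cloud(n); 
        m=(abs(W[...,2]-.008)<.004)&(np.linalg.norm(W[...,:2]-c[:2],axis=-1)<.09); m&=np.linalg.norm(W[...,:2]-c[:2],axis=-1)>.03
        p=W[(abs(W[...,2]-.046)<.006)&(np.linalg.norm(W[...,:2]-c[:2],axis=-1)<.06)]; print('handle top',p.mean(0),len(p))
        r=cv2.minAreaRect((W[(abs(W[...,2]-.02)<.004)&(np.linalg.norm(W[...,:2]-S[:2],axis=-1)<.15)][:,:2]*1000).astype(np.float32)); print('base rect',r)
for q,hh in (((581,351),.032),((295,229),.014),((228,208),.0)): print(atz('top',q[0]/1.42,q[1]/1.42,hh))
print(sense()['t'])
```

```text
tmpl c [0.45989076 0.19345002 0.008     ] sides [np.float64(0.07926094074534132), np.float64(0.13952129303319777), np.float64(0.08015511238222922), np.float64(0.13866314599763496)]
y axis world deg 107.55202173346069
hole [0.44827444 0.2319464  0.008     ] 0.040207275705741966
base front [ 0.46492164 -0.00801902  0.02      ] [ 0.47393356 -0.22620052  0.02      ] 0.21836753434191516 92.36524103367161
fence [ 0.56332333 -0.00645658  0.048     ] [ 0.57299615 -0.22180679  0.048     ] 0.21556732911438792 92.57180893544648
slot mid [ 0.52807363 -0.09983611  0.02      ] pin [ 0.52614645 -0.06650369  0.03      ] pin along 0.03338355856167606 pin-fence 0.03962331774072754 front-slot 0.05930894541972507
handle top [0.46071369 0.19201863 0.04692663] 133
base rect ((519.583251953125, -116.27335357666016), (100.77885437011719, 220.26560974121094), 2.695488214492798)
[ 0.44981279 -0.43440019  0.032     ]
[0.67507269 0.07902952 0.014     ]
[0.7173373 0.2052241 0.       ]
0.1
```

```bash
cat >> h.py <<'E'
from scipy.spatial.transform import Rotation as Ro
def to(p,yaw,cur=None):
    s=sense(); R=Ro.from_euler('xyz',s['orientation'],degrees=True); T=Ro.from_euler('xyz',[180,0,yaw],degrees=True)
    print('t',round(s['t'],2),'shift',np.round(R.inv().apply(np.array(p)-s['tool_pos'])*1000,1),'turn',np.round((R.inv()*T).as_rotvec(degrees=True),2))
E
python3 -c "
from h import *
to([.45,-.25,.23],-162.45);to([.46,.193,.16],-162.45)"
```

```text
t 0.1 shift [-344.   291.7    0.8] turn [ 0.09 -0.01  1.45]
t 0.1 shift [-497.7  707.2   71.4] turn [ 0.09 -0.01  1.45]
```

Call:
{"method": "servo_tool", "body": {
  "moves": [
    [-43,36.5,0,0,0,0.7,1],
    [-86,73,0,0,0,1.4,1],
    [-129,109,0,0,0,1.4,1],
    [-172,146,0,0,0,1.4,1],
    [-215,182,0,0,0,1.4,1],
    [-258,219,0,0,0,1.4,1],
    [-301,255,0,0,0,1.4,1],
    [-344,292,0,0,0,1.4,1],
    [-364,346,5,0,0,1.4,1],
    [-383,398,10,0,0,1.4,1]
  ]
}}

```text
t: 1.35
tool_pos: [0.4521, -0.1352, 0.2208]
orientation: [180.0, -0.0, -162.4]
wrist_force: [1.8, 0.7, 0.3]
width: 0.998
grasp_force: 0.0
```

```bash
python3 -c "
from h import *
to([.46,.193,.16],-162.45)"
```

```text
t 1.35 shift [-106.8  310.5   60.8] turn [ 0.02 -0.03  0.06]
```

Call:
{"method": "servo_tool", "body": {
  "moves": [
    [-18,52,10,0,0,0,1],
    [-36,104,20,0,0,0,1],
    [-54,156,30,0,0,0,1],
    [-72,208,40,0,0,0,1],
    [-90,260,50,0,0,0,1],
    [-107,310,61,0,0,0,1],
    [-107,310,61,0,0,0,1],
    [-107,310,61,0,0,0,1]
  ]
}}

```text
t: 2.35
tool_pos: [0.4601, 0.1906, 0.1599]
orientation: [-180.0, -0.1, -162.3]
wrist_force: [-1.0, -0.0, -0.6]
width: 0.997
grasp_force: 0.0
```

Run:
```python
from h import *
p,d=snap('wrist'); save('w1.png',p,s=1.42)
s=sense();print(s['tool_pos'],s['orientation'],s['wrist_force'])
```

```text
[0.46024892 0.19015225 0.16016559] [-1.79987172e+02 -3.51018656e-02 -1.62398309e+02] [-0.47870011 -0.66848711 -0.4906743 ]
```

View pics/w1.png

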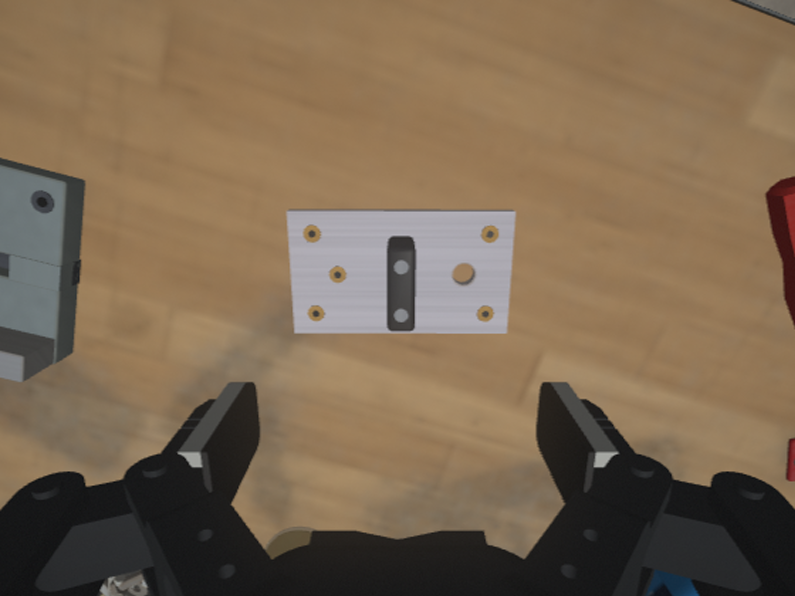

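The wrist view (1.42x) shows the template squared to the fingers. Its plate-top corners are at (288,211), (515,210), (507,333) and (295,333), the handle is at x≈401, and the hole is at (463,273) on the right.

Run:
```python
from h import *
C=[atz('wrist',u/1.42,v/1.42,.008) for u,v in[(288,211),(515,210),(507,333),(295,333)]]
c=np.mean(C,0);print(c,[np.linalg.norm(C[i]-C[i-1]) for i in range(4)])
y=(C[1]+C[2]-C[0]-C[3]);a=np.degrees(np.arctan2(y[1],y[0]));print(a)
to([c[0],c[1],.012],a-270)
```

```text
[0.45994525 0.19269225 0.008     ] [np.float64(0.07952857169622915), np.float64(0.13808190190531291), np.float64(0.08007783996101024), np.float64(0.13937461283364322)]
107.74156149578582
t 2.4 shift [ -0.6   2.5 148.2] turn [-0.01 -0.04 -0.14]
```

Call:
{"method": "servo_tool", "body": {
  "moves": [
    [0,2.5,45,0,0,0,1],
    [0,2.5,90,0,0,0,1],
    [0,2.5,120,0,0,0,1],
    [0,2.5,140,0,0,0,1],
    [0,2.5,147,0,0,0,1],
    [0,2.5,147,0,0,0,1],
    [0,2.5,147,0,0,0,0.5],
    [0,2.5,147,0,0,0,0],
    [0,2.5,147,0,0,0,0],
    [0,2.5,147,0,0,0,0]
  ]
}}

```text
t: 3.65
tool_pos: [0.46, 0.1933, 0.0138]
orientation: [180.0, 0.0, -162.4]
wrist_force: [-2.0, -0.4, -0.3]
width: 0.176
grasp_force: 58.6
```

Call:
{"method": "servo_tool", "body": {
  "moves": [
    [0,0,0,0,0,0,0],
    [0,0,0,0,0,0,0],
    [0,0,0,0,0,0,0],
    [0,0,0,0,0,0,0]
  ]
}}

```text
t: 4.15
tool_pos: [0.46, 0.1933, 0.0137]
orientation: [180.0, 0.0, -162.4]
wrist_force: [-1.6, -1.0, 6.0]
width: 0.179
grasp_force: 59.6
```

```bash
python3 -c "
from h import *
to([.46,.193,.11],-162.4);to([.521,-.086,.11],-177.5)"
```

```text
t 4.15 shift [  0.   -0.3 -96.3] turn [0.01 0.04 0.03]
t 4.15 shift [  26.4 -284.7  -96.3] turn [1.000e-02 3.000e-02 1.513e+01]
```

Call:
{"method": "servo_tool", "body": {
  "moves": [
    [0,0,-25,0,0,0,0],
    [0,0,-60,0,0,0,0],
    [0,0,-96,0,0,0,0],
    [4,-45,-96,0,0,3,0],
    [9,-95,-96,0,0,6,0],
    [14,-145,-96,0,0,9,0],
    [18,-195,-96,0,0,12,0],
    [23,-245,-96,0,0,15.1,0],
    [26,-275,-96,0,0,15.1,0],
    [26,-285,-96,0,0,15.1,0]
  ]
}}

```text
t: 5.4
tool_pos: [0.5207, -0.088, 0.1086]
orientation: [180.0, -0.1, -177.6]
wrist_force: [-0.9, 0.2, -2.5]
width: 0.18
grasp_force: 59.2
```

Call:
{"method": "servo_tool", "body": {
  "moves": [
    [0,0,0,0,0,0,0],
    [0,0,0,0,0,0,0],
    [0,0,0,0,0,0,0]
  ]
}}

```text
t: 5.78
tool_pos: [0.5211, -0.0855, 0.1094]
orientation: [180.0, 0.0, -177.4]
wrist_force: [-0.7, 0.2, -2.2]
width: 0.181
grasp_force: 59.2
```

Run:
```python
from h import *
p,d=snap('wrist'); save('w2.png',p,s=1.42)
p,d=snap('scene'); save('s2.png',p,(230,120,430,320),3)
s=sense();print(s['t'],s['tool_pos'],s['orientation'],s['wrist_force'],s['moment'])
```

```text
5.875 [ 0.52123539 -0.08563688  0.10943478] [ 1.79996068e+02  1.43803788e-02 -1.77416057e+02] [-0.45397357  0.32929645 -3.46896516] [ 0.04024655 -0.04693232 -0.05896381]
```

View pics/w2.png

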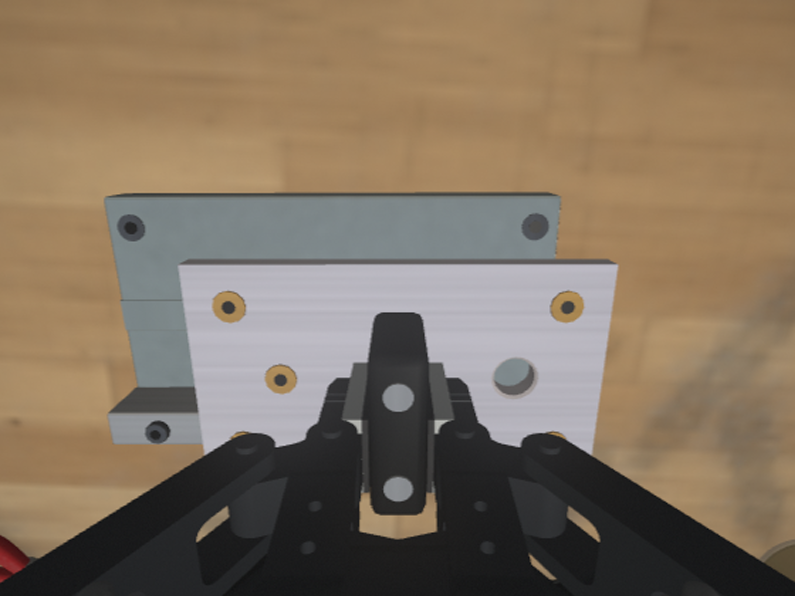

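View pics/s2.png

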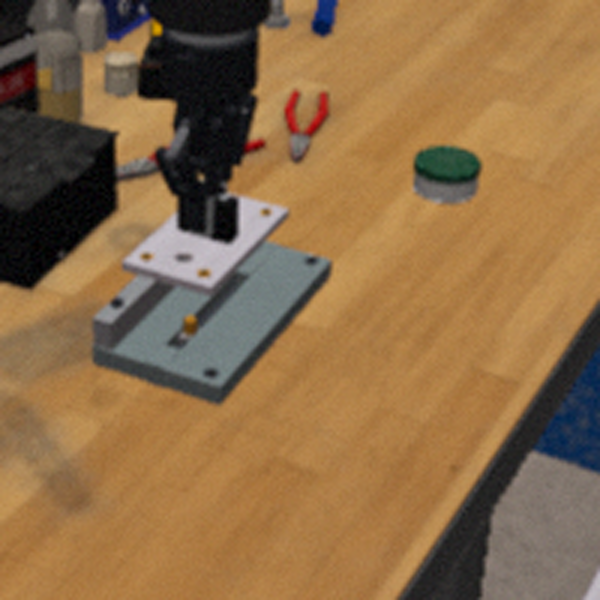

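The wrist view (1.42x) shows the held plate with its front edge at (181,263)-(617,263) and the hole at (515,377). The jig's front top edge is at (107,197)-(560,195). The scene crop shows the plate level above the jig and the pin standing free at (190,325).

Run:
```python
from h import *
A,B=[atz('wrist',u/1.42,v/1.42,.02) for u,v in[(107,197),(560,195)]]
y=B-A;print(A,B,np.linalg.norm(y),np.degrees(np.arctan2(y[1],y[0])))
C,D=[atz('wrist',u/1.42,v/1.42,.1037) for u,v in[(181,263),(617,263)]]
y=D-C;print('plate front',C,D,np.linalg.norm(y),np.degrees(np.arctan2(y[1],y[0])), (C+D)/2)
# front base edge by depth/colour: fit line on cloud height step
W=cloud('wrist'); m=(abs(W[...,2]-.02)<.003)&(W[...,0]<.482)&(W[...,0]>.45)
pts=W[m]; b=np.round(pts[:,1],3); xs=np.array([(k,pts[b==k][:,0].min()) for k in np.unique(b) if -.21<k<-.02])
f=np.polyfit(xs[:,0],xs[:,1],1); print('fit x=',f,'angle',90-np.degrees(np.arctan(f[0])),'yext',pts[:,1].min(),pts[:,1].max())
```

```text
[ 0.4741651  -0.22558442  0.02      ] [ 0.46373044 -0.01086232  0.02      ] 0.21497548878509068 92.7821648419303
plate front [ 0.48370167 -0.15535328  0.1037    ] [ 0.47760836 -0.01804862  0.1037    ] 0.13743980772213776 92.5410064355402 [ 0.48065501 -0.08670095  0.1037    ]
fit x= [-0.04680201  0.46354165] angle 92.67960217229317 yext -0.22857138826092627 -0.00916529859840559
```

Call:
{"method": "servo_tool", "body": {
  "moves": [
    [0,0,25,0,0,0,0],
    [0,0,45,0,0,0,0],
    [0,0,58,0,0,0,0],
    [0,0,62,0,0,0,0],
    [0,0,62,0,0,0,0],
    [-1.5,0,62,0,0,0,0],
    [-3,0,62,0,0,0,0],
    [-4,0,62,0,0,0,0],
    [-4,0,62,0,0,0,0],
    [-4,0,62,0,0,0,0]
  ]
}}

```text
t: 7.12
tool_pos: [0.5251, -0.0863, 0.0473]
orientation: [-180.0, -0.0, -177.5]
wrist_force: [0.7, 0.5, -2.9]
width: 0.18
grasp_force: 59.2
```

Call:
{"method": "servo_tool", "body": {
  "moves": [
    [-0.5,0,0,0,0,0,0],
    [-0.5,0,0,0,0,0,0],
    [-1,0,0,0,0,0,0],
    [-1,0,0,0,0,0,0]
  ]
}}

```text
t: 7.62
tool_pos: [0.5262, -0.0862, 0.0473]
orientation: [-180.0, -0.0, -177.5]
wrist_force: [-0.1, 0.1, -2.6]
width: 0.178
grasp_force: 59.2
```

Call:
{"method": "servo_tool", "body": {
  "moves": [
    [-0.5,0,0,0,0,0,0],
    [-0.5,0,0,0,0,0,0],
    [-0.5,0,0,0,0,0,0]
  ]
}}

```text
t: 8.0
tool_pos: [0.5267, -0.0862, 0.0473]
orientation: [180.0, 0.0, -177.5]
wrist_force: [0.1, 0.1, -3.4]
width: 0.181
grasp_force: 59.2
```

Call:
{"method": "servo_tool", "body": {
  "moves": [
    [-0.5,0,0,0,0,0,0],
    [-0.5,0,0,0,0,0,0],
    [-0.5,0,0,0,0,0,0]
  ]
}}

```text
t: 8.38
tool_pos: [0.5272, -0.0861, 0.0473]
orientation: [180.0, 0.0, -177.5]
wrist_force: [-0.2, 0.6, -2.7]
width: 0.178
grasp_force: 59.2
```

Call:
{"method": "servo_tool", "body": {
  "moves": [
    [-0.4,0,0,0,0,0,0],
    [-0.4,0,0,0,0,0,0],
    [-0.4,0,0,0,0,0,0]
  ]
}}

```text
t: 8.75
tool_pos: [0.5273, -0.0862, 0.0472]
orientation: [-180.0, -0.0, -177.5]
wrist_force: [-2.0, -0.1, -1.9]
width: 0.176
grasp_force: 59.3
```

Call:
{"method": "servo_tool", "body": {
  "moves": [
    [-0.4,0,0,0,0,0,0],
    [-0.4,0,0,0,0,0,0],
    [-0.4,0,0,0,0,0,0]
  ]
}}

```text
t: 9.12
tool_pos: [0.5275, -0.0862, 0.0472]
orientation: [-180.0, -0.0, -177.5]
wrist_force: [-3.7, -0.5, -1.5]
width: 0.179
grasp_force: 59.4
```

Call:
{"method": "servo_tool", "body": {
  "moves": [
    [-0.4,0,0,0,0,0,0],
    [-0.4,0,0,0,0,0,0],
    [-0.4,0,0,0,0,0,0]
  ]
}}

```text
t: 9.5
tool_pos: [0.5276, -0.0862, 0.0471]
orientation: [-180.0, -0.1, -177.5]
wrist_force: [-5.5, -0.5, -0.7]
width: 0.179
grasp_force: 59.6
```

Fence felt at about 5 N per mm of command. I'll ease off and lower onto the pin.

Call:
{"method": "servo_tool", "body": {
  "moves": [
    [0.6,0,1,0,0,0,0],
    [0.6,0,2,0,0,0,0],
    [0.6,0,2.5,0,0,0,0],
    [0.6,0,2.5,0,0,0,0]
  ]
}}

```text
t: 10.0
tool_pos: [0.5276, -0.0862, 0.0447]
orientation: [-180.0, -0.0, -177.5]
wrist_force: [-4.3, 0.8, -1.5]
width: 0.175
grasp_force: 59.5
```

Call:
{"method": "servo_tool", "body": {
  "moves": [
    [0,0,0.7,0,0,0,0],
    [0,0,0.7,0,0,0,0],
    [0,0,0.7,0,0,0,0]
  ]
}}

```text
t: 10.38
tool_pos: [0.5276, -0.0861, 0.044]
orientation: [-180.0, -0.0, -177.5]
wrist_force: [-4.7, -0.1, -1.6]
width: 0.174
grasp_force: 59.5
```

Call:
{"method": "servo_tool", "body": {
  "moves": [
    [0,0,0.5,0,0,0,0],
    [0,0,0.5,0,0,0,0],
    [0,0,0.5,0,0,0,0]
  ]
}}

```text
t: 10.75
tool_pos: [0.5276, -0.0862, 0.0437]
orientation: [-180.0, -0.0, -177.5]
wrist_force: [-6.5, -0.1, 0.9]
width: 0.175
grasp_force: 59.9
```

Call:
{"method": "servo_tool", "body": {
  "moves": [
    [0,0,0.5,0,0,0,0],
    [0,0,0.5,0,0,0,0],
    [0,0,0.5,0,0,0,0]
  ]
}}

```text
t: 11.12
tool_pos: [0.5276, -0.0862, 0.0436]
orientation: [-180.0, -0.0, -177.5]
wrist_force: [-7.7, 0.6, 5.0]
width: 0.184
grasp_force: 60.6
```

Call:
{"method": "servo_tool", "body": {
  "moves": [
    [0.5,0,0,0,0,0,0],
    [0.5,-1.5,0,0,0,0,0],
    [0.5,-3,0,0,0,0,0],
    [0.5,-4.5,0,0,0,0,0],
    [0.5,-6,0,0,0,0,0],
    [0.5,-7.5,0,0,0,0,0],
    [0.5,-9,0,0,0,0,0],
    [0.5,-10,0,0,0,0,0],
    [0.5,-10,0,0,0,0,0]
  ]
}}

```text
t: 12.25
tool_pos: [0.528, -0.0952, 0.0435]
orientation: [179.9, 0.1, -177.5]
wrist_force: [-7.2, 6.5, 4.3]
width: 0.179
grasp_force: 60.1
```

Call:
{"method": "servo_tool", "body": {
  "moves": [
    [0,-1,0,0,0,0,0],
    [0,-2,0,0,0,0,0],
    [0,-3,0,0,0,0,0],
    [0,-4,0,0,0,0,0],
    [0,-4,0,0,0,0,0]
  ]
}}

```text
t: 12.88
tool_pos: [0.5282, -0.0993, 0.0435]
orientation: [179.9, 0.0, -177.5]
wrist_force: [-6.8, 6.7, 3.8]
width: 0.177
grasp_force: 60.1
```

Call:
{"method": "servo_tool", "body": {
  "moves": [
    [0,-1,0,0,0,0,0],
    [0,-2,0,0,0,0,0],
    [0,-2,0,0,0,0,0]
  ]
}}

```text
t: 13.25
tool_pos: [0.5283, -0.1013, 0.0435]
orientation: [179.9, 0.0, -177.5]
wrist_force: [-5.9, 5.1, 3.2]
width: 0.182
grasp_force: 60.0
```

Call:
{"method": "servo_tool", "body": {
  "moves": [
    [0,-1,0,0,0,0,0],
    [0,-2,0,0,0,0,0],
    [0,-2,0,0,0,0,0]
  ]
}}

```text
t: 13.62
tool_pos: [0.5284, -0.1035, 0.0434]
orientation: [180.0, 0.0, -177.5]
wrist_force: [-5.0, 3.6, 1.7]
width: 0.179
grasp_force: 59.9
```

Call:
{"method": "servo_tool", "body": {
  "moves": [
    [0,-1,0,0,0,0,0],
    [0,-1,0,0,0,0,0]
  ]
}}

```text
t: 13.88
tool_pos: [0.5285, -0.1048, 0.0432]
orientation: [180.0, 0.0, -177.5]
wrist_force: [-4.5, 0.3, -1.7]
width: 0.177
grasp_force: 59.5
```

The force on the pin vanished at y≈-0.105, so the hole should be over the pin. I'll lower a little to check.

Call:
{"method": "servo_tool", "body": {
  "moves": [
    [0,0,0.7,0,0,0,0],
    [0,0,0.7,0,0,0,0],
    [0,0,0.7,0,0,0,0]
  ]
}}

```text
t: 14.25
tool_pos: [0.5284, -0.1051, 0.0425]
orientation: [-180.0, 0.0, -177.5]
wrist_force: [-4.0, 0.2, 0.4]
width: 0.179
grasp_force: 59.6
```

Call:
{"method": "servo_tool", "body": {
  "moves": [
    [0,-0.5,0.3,0,0,0,0],
    [0,-0.5,0.5,0,0,0,0],
    [0,-0.5,0.5,0,0,0,0]
  ]
}}

```text
t: 14.62
tool_pos: [0.5284, -0.1057, 0.0419]
orientation: [-180.0, 0.0, -177.5]
wrist_force: [-3.2, 0.4, -1.2]
width: 0.181
grasp_force: 59.5
```

Call:
{"method": "servo_tool", "body": {
  "moves": [
    [0,0,0.5,0,0,0,0],
    [0,0,1,0,0,0,0],
    [0,0,1,0,0,0,0]
  ]
}}

```text
t: 15.0
tool_pos: [0.5284, -0.1058, 0.0412]
orientation: [-180.0, 0.0, -177.5]
wrist_force: [-3.5, -1.8, 2.5]
width: 0.176
grasp_force: 60.2
```

Call:
{"method": "servo_tool", "body": {
  "moves": [
    [0,0,0.5,0,0,0,0],
    [0,0,1,0,0,0,0],
    [0,0,1,0,0,0,0]
  ]
}}

```text
t: 15.38
tool_pos: [0.5283, -0.1062, 0.0398]
orientation: [-180.0, 0.0, -177.5]
wrist_force: [-0.4, -5.6, -0.7]
width: 0.178
grasp_force: 59.6
```

Call:
{"method": "servo_tool", "body": {
  "moves": [
    [0,-1,0,0,0,0,0],
    [0,-1.8,0,0,0,0,0],
    [0,-1.8,0,0,0,0,0]
  ]
}}

```text
t: 15.75
tool_pos: [0.5283, -0.1072, 0.0397]
orientation: [180.0, 0.0, -177.5]
wrist_force: [-0.6, -0.3, -2.3]
width: 0.176
grasp_force: 59.2
```

Call:
{"method": "servo_tool", "body": {
  "moves": [
    [0,0,1,0,0,0,0],
    [0,0,2,0,0,0,0],
    [0,0,2,0,0,0,0]
  ]
}}

```text
t: 16.12
tool_pos: [0.5284, -0.1073, 0.0378]
orientation: [180.0, 0.0, -177.5]
wrist_force: [0.3, 0.1, -2.2]
width: 0.173
grasp_force: 59.2
```

Call:
{"method": "servo_tool", "body": {
  "moves": [
    [0,0,1,0,0,0,0],
    [0,0,2,0,0,0,0],
    [0,0,3,0,0,0,0],
    [0,0,3,0,0,0,0]
  ]
}}

```text
t: 16.62
tool_pos: [0.5283, -0.1074, 0.0348]
orientation: [180.0, 0.0, -177.5]
wrist_force: [-0.6, -0.4, -3.4]
width: 0.178
grasp_force: 59.2
```

Call:
{"method": "servo_tool", "body": {
  "moves": [
    [0,0,0.6,0,0,0,0],
    [0,0,1.2,0,0,0,0],
    [0,0,1.2,0,0,0,0]
  ]
}}

```text
t: 17.0
tool_pos: [0.5283, -0.1074, 0.0338]
orientation: [-180.0, 0.0, -177.5]
wrist_force: [-0.4, -0.1, -2.1]
width: 0.173
grasp_force: 59.5
```

Call:
{"method": "servo_tool", "body": {
  "moves": [
    [0,0,0.4,0,0,0,0],
    [0,0,0.4,0,0,0,0],
    [0,0,0.4,0,0,0,0]
  ]
}}

```text
t: 17.38
tool_pos: [0.5283, -0.1074, 0.0338]
orientation: [-180.0, 0.0, -177.5]
wrist_force: [-2.6, 2.0, 5.9]
width: 0.175
grasp_force: 60.4
```

Call:
{"method": "servo_tool", "body": {
  "moves": [
    [0,0,0.3,0,0,0,0],
    [0,0,0.3,0,0,0,0],
    [0,0,0.3,0,0,0,0]
  ]
}}

```text
t: 17.75
tool_pos: [0.5283, -0.1074, 0.0338]
orientation: [-180.0, 0.0, -177.5]
wrist_force: [-4.0, 2.1, 8.0]
width: 0.179
grasp_force: 61.0
```

It's seated at 20.1 mm. I'll ease off the pressure, open and retreat.

Call:
{"method": "servo_tool", "body": {
  "moves": [
    [0,0,-0.6,0,0,0,0],
    [0,0,-0.6,0,0,0,0.1],
    [0,0,-0.6,0,0,0,0.3],
    [0,0,-0.6,0,0,0,0.5],
    [0,0,-0.6,0,0,0,0.6],
    [0,0,-0.6,0,0,0,0.6],
    [0,0,-20,0,0,0,0.6],
    [0,0,-60,0,0,0,0.6],
    [0,0,-110,0,0,0,0.6],
    [0,0,-110,0,0,0,0.6]
  ]
}}

```text
t: 19.0
tool_pos: [0.5309, -0.1073, 0.1471]
orientation: [180.0, 0.4, -177.5]
wrist_force: [0.2, 0.5, -0.3]
width: 0.599
grasp_force: 0.0
```

Call:
{"method": "servo_tool", "body": {
  "moves": [
    [0,0,0,0,0,0,0.6],
    [0,0,0,0,0,0,0.6],
    [0,0,0,0,0,0,0.6]
  ]
}}

```text
t: 19.38
tool_pos: [0.5277, -0.1075, 0.1419]
orientation: [-180.0, -0.1, -177.5]
wrist_force: [-0.4, 0.2, 1.1]
width: 0.602
grasp_force: 0.0
```

Run:
```python
from h import *
p,d=snap('wrist'); save('w3.png',p,s=1.42)
W=cloud('wrist'); m=(abs(W[...,2]-.028)<.004)&(W[...,0]<.53)&(W[...,0]>.49)&(abs(W[...,1]+.107)<.065)
q=W[m]; print(len(q),q[:,2].mean(),np.linalg.lstsq(np.c_[q[:,:2],np.ones(len(q))],q[:,2],rcond=None)[0]); print(sense()['t'])
```

```text
7630 0.02700564736985626 [ 0.00171796 -0.00070457  0.02605608]
19.425
```

View pics/w3.png

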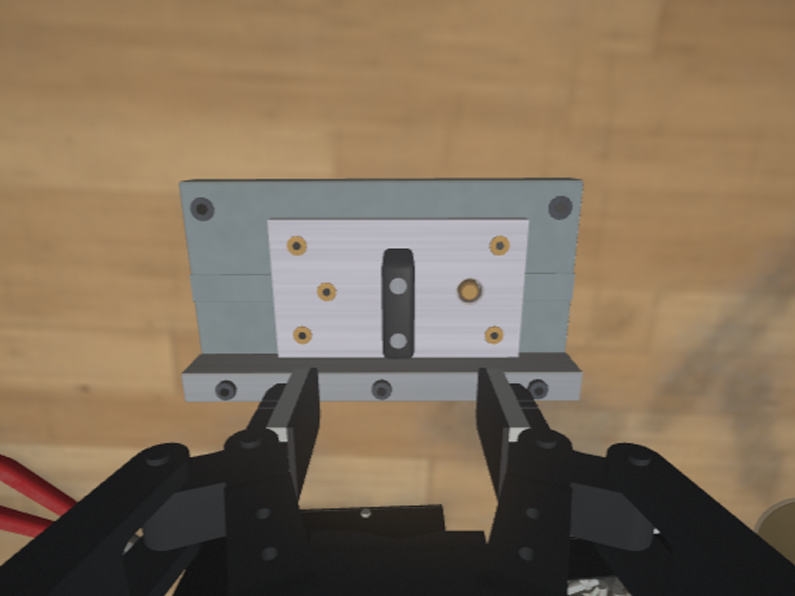

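The wrist view shows the plate flat, with its long edge at the fence (row 357) and the brass pin filling the hole at (469,291). The gripper is clear.

```bash
python3 -c "
from bench import hand_in; print(hand_in())"
```

```text
the job is handed in; nothing more can be done
None
```

The template is flat on the jig base, with its long edge at the fence and the pin in its hole; it is released, the highest wrist force I read was about 10 N, and the job is handed in, though hand-in returned no verdict.

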